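# Load a shaker bay, drop the gate's latch and shoot its bolt

## Task

Take the bottle out of the tilted stand and set it down upright in the bay behind the open gate, without dropping it. Then lift the latch bar on the gate by its thumb tab, swing the gate shut with the bar held above the striker and let the bar drop into the catch. Finally slide the barrel bolt fully home through the keeper on the gate; leave the other bottle, the timer and the dish where they are.

Things in the scene. Friction and masses are not known exactly. Their poses are not given: they have to be found in the camera images.
- bottle: the small amber screw-cap bottle that leans in the tilted stand: 48 mm across, 92 mm tall, 0.1 kg give or take 30 %, straight-sided up to about 65 mm above its foot, narrower cap. Origin: centre of its underside; z runs along its axis to the cap. Its foot is slightly uneven: it stands some 0.04 rad off plumb. Starts leaning 35 degrees from vertical, the cap towards the robot side.
- stand: white plastic tilted bottle stand, fixed, about 115 x 70 x 85 mm: a sloping foot plate and, on the robot side, a back rest 64 mm wide that reaches 78 mm up the bottle, with two low ribs (10 mm above the rest) along its lowest 50 mm; both sides of the bottle are free above them. Origin on the worktop 28 mm below the centre of the bottle's foot; z up; the bottle leans towards its -x.
- carrier: fixed shaker bottle bay, 150 deep (x) x 262 wide (y) x 103 mm high. Origin on the worktop in the plane of the shut gate; x points from the gate into the bay (away from the robot), y left along the shut gate, z up. Right of the gate opening a grey cheek carries striker, catch and bolt: x -6 to 18, y -165 to -62 mm, 85 mm high.
- bay (a point): middle of the bay floor, at (72, 4, 12) mm in the carrier's frame. Clear floor 110 mm deep (x) and 124 mm wide (y) round this point; back and left walls 50 mm high, on the right a housing 51 mm high.
- gate_hinge (a point): point on the gate's upright hinge axis, at (0, 78, 85) mm in the carrier's frame. The gate is a barred aluminium frame 12 mm thick, 85 mm high, reaching 136 mm from the hinge. On its top edge, 120 to 132 mm from the hinge, stands the keeper, a steel staple whose top is 107 mm above the worktop.
- gate (a joint): opening angle of the gate, rad: 0 shut (stop), 1.5 wide open. It swings about the upright hinge axis, its free (right) end towards the robot when it opens; seen from above, opening turns it clockwise. Light friction (0.04 N m): it stays where it is left.
- tab (a point): grip point on the latch bar's upright thumb tab: 10 mm thick (across the gate), 22 mm wide (along it), 112 mm above the worktop, top 128 mm, gate top 85 mm (bar down). x: across the gate, y: along the bar to its pivot. The bar (steel, 8 thick, 12 mm high) lies 16 mm in front of the gate's middle plane. Gate shut, bar down: tab at (-16, -10, 112) mm in the carrier's frame.
- latch_pivot (a point): pivot of the latch bar on the gate's front, 72 mm above the worktop: axis across the gate's plane. From it, bar down, the tab's grip point lies 65 mm along the bar towards the free end and 40 mm up. It is 23 mm along the gate from the hinge axis and 16 mm in front of the gate's middle plane. The bar reaches 156 mm from it, past the gate's free edge.
- latch (a joint): angle of the latch bar about its pivot, rad: 0 level (down, on a stop), grows to 0.8 as its free end is lifted; it falls back by its weight (80 g). With the bar down the striker stops the gate before it is shut; the bar clears the striker above about 0.18 rad.
- striker (a point): top of the striker, a steel tooth 6 mm thick and 18 mm wide that stands up in front of the catch, 86 mm above the worktop, at (-27, -95, 86) mm in the carrier's frame. The bar must pass over it from the front and drop into the catch, the gap between tooth and cheek.
- bolt (a joint): travel of the barrel bolt, m: 0 withdrawn, 0.030 fully home (stop). It slides to +y of the carrier, from the cheek into the keeper on the gate's top edge; its tip passes the far side of the keeper at 0.024. Friction about 1.5 N; it stays where it is left. If it is out while the gate is open, it stops the gate from shutting.
- bolt_knob (a point): grip point on the bolt's upright round knob, 12 mm across; grip point 122 mm and top 139 mm above the worktop, the bolt's rod (8 mm thick) 96 mm, its guide blocks up to 103 mm. Moves with the bolt; bolt withdrawn it is at (6, -125, 122) mm in the carrier's frame.
- other_bottle: bystander: white bottle standing upright, 56 mm across, 110 mm tall; origin centre of its underside
- timer: bystander: bench timer 64 x 70 x 18 mm lying flat; origin centre of its underside
- petri: bystander: dish 90 mm across, 16 mm high; origin centre of its underside

How it is judged:
By the outcome, as a careful person would: the job done as asked, in the order asked, and still so for the second after the job is handed in, with the robot touching nothing.
It also fails if it takes over 67 s, if anything falls off the work surface, if the arm or the gripper's body presses on something with over 40 N, if the wrist force passes 120 N, or if a joint passes its speed limit or range.

## Robot

A 6-joint arm with a two-finger parallel gripper is mounted at the origin on a cart in front of the work surface, level with it; the furniture and walls round the work are solid. World frame = base frame: x ahead of the robot, y to its left, z up, the work surface at z = 0. Lengths are in m, angles in rad, forces in N, time in s.
With the tool pointing down it reaches from about 0.375 to 0.75 m from the base axis. Payload 9 kg.
Tool frame: the origin (TCP) lies midway between the tips of the shut fingers; the grasp point (between the pads) lies 19 mm behind it; z points along the fingers, y is the line along which they close (so a half turn about z gives the same grasp; the last joint's range is limited). The gripper opens to 85 mm and grips with 20 to 120 N. Pads are 22 mm wide; open, the fingers measure 114 mm over their backs; the gripper's body (76 mm by 85 mm) begins 54 mm behind the grasp point. The pads swing forward as they close: fully open they stand 13 mm farther back than shut.
Start: joints at [-0.218, 0.104, 0.097, 1.564, 0, 1.353], TCP at [0.6, 0, 0.231] pointing down, gripper open.
Joint ranges: [-2.99, 2.99], [-0.84, 1.86], [-1.1, 1.16], [-1.84, 2.11], [-1.51, 1.56], [-3.14, 3.14]. Speed limits (rad/s): [2.22, 2.22, 2.57, 3.14, 3.14, 3.14].

## Interface

Orientations are given as a rotation vector (axis times angle).
In Python, from cell import robot, imaging, ticket gives the robot as it stands.
- The arm moves only by the tool move_arm, never from a script. Its argument "targets" is a list of rows, each a list of 2 entries, a list of its own where there are three numbers: the shift along the tool's x, y, z in m, then the turn about the tool's z in rad. A call has 1 to 12 rows; each row is the pose to reach, as a shift and turn from the pose commanded when the call began, along the tool's axes at that moment; what a row does not reach only later rows make up. A row lasts 1/8 s, in which the tool goes at most 62.5 mm and 10.7 degrees, less where a joint would pass 70% of its speed; a pose out of reach is approached as far as the arm can. A call with a gripper value outside its range is refused whole. "gripper" is the gripper's target within -1 to 1 (shut at 1, half-way at 0, fully open at -1), set as the call begins (left out, the last holds). The fingers move at their own pace and stop on an object; "newtons" is the grip in N (left out, the last holds). Time passes only in rows, so rows that repeat a pose let the fingers close. It gives the time, the measured TCP pose, the force, the opening and the grip force at its end, in the units of the state.
- robot.observe(): the state, without advancing time (a new reading comes with each control period).
- imaging.get_image(name): name is "scene" or "side" or "wrist"; returns the picture (480x640x3 uint8, red, green, blue); there is no depth.
- imaging.camera_info(name): a dict with "K" (3x3 intrinsics, pixels), "D" ([k1, k2, p1, p2, k3] as OpenCV has them; the pictures are not rectified), "R" (3x3) and "t" (3): a world point X has camera coordinates R X + t. Camera axes: x right, y down, z forward; pixel columns grow to the right and rows downward; lengths in m; the calibration is good to about 2 mm. A picture is of the moment at which its call begins: read the wrist's pose just before it. camera_info takes no time and is no camera call; for the wrist camera it gives the pose at the moment of the call.
- ticket.finish_job(): hands the job in; it is judged then, once.
The state is a dict: "clock": time; "joint_pos": joint angles; "qvel": joint speeds; "tau": joint torques, N m; "eef_pos": TCP position; "orientation": TCP orientation; "force": force on the tool from outside, world axes, zero at the start; "moment": the same for the moment, N m; "finger_gap": opening from 0.0 (shut) to 1.0 (fully open); "grasp_force": force on a finger pad.
Only numpy, scipy, OpenCV 4.12 (cv2) and the standard library are available. Lean on these libraries where they do the work, as an engineer would, in place of code of your own. Each camera call takes 0.05 s, during which the arm holds its last target. There are 200 camera calls.

## Working session

There is one attempt and no reset: what is moved stays moved. The work goes in short steps, Python scripts to look and compute and a tool call to move; the robot and the scene stay as the last step left them, time stands still between calls to the robot, and variables do not carry over. Pictures are saved under pics/ and viewed, at most 10 in all, crops included, and the job is handed in when it is done.

Besides the shell and the picture viewer there is one more tool, called after "Call:" as name(argument=value, ...), one argument or row to a line, values as JSON. move_arm: Moves the arm, as the interface text tells. Its arguments: {"type":"object","properties":{"targets":{"type":"array","items":{"type":"array"}},"gripper":{"type":"number"},"newtons":{"type":"number"}},"required":["targets"]}

```bash
mkdir -p pics; ls
python3 - <<'E'
from cell import robot, imaging
import cv2,numpy as np
print(robot.observe())
for n in ["scene","side"]:
    im=imaging.get_image(n); cv2.imwrite(f"pics/{n}0.png",im[:,:,::-1])
    c=imaging.camera_info(n); print(n,np.round(np.array(c["K"]),1).tolist(),c["D"],(-np.array(c["R"]).T@np.array(c["t"])).round(3))
E
```

```text
pics
{'clock': 0.0, 'joint_pos': array([-2.17698042e-01,  1.04682433e-01,  9.64807369e-02,  1.56391422e+00,
       -8.04257888e-07,  1.35309098e+00]), 'qvel': array([ 0.00011211,  0.00053457, -0.00110553, -0.00019349, -0.00011205,
        0.00146148]), 'tau': array([ 7.03431251e-04, -5.56934094e+01,  5.03644359e+01,  1.70058967e-02,
       -2.22691165e-04, -8.28643181e-07]), 'eef_pos': array([5.99666727e-01, 8.41812084e-05, 2.30538521e-01]), 'orientation': array([-2.22064679e+00, -2.22066302e+00,  1.11520257e-03]), 'force': array([-0.40140934, -0.34631254, -0.0072112 ]), 'moment': array([-0.01020548,  0.00080875,  0.01247917]), 'grasp_force': 0.0, 'finger_gap': 0.9997821799220475}
scene [[595.6, 0.0, 321.9], [0.0, 595.6, 243.4], [0.0, 0.0, 1.0]] [0.04135101 0.         0.         0.         0.        ] [ 0.047 -0.84   0.904]
side [[580.8, 0.0, 318.3], [0.0, 580.8, 249.6], [0.0, 0.0, 1.0]] [0.03384167 0.         0.         0.         0.        ] [0.508 1.047 0.583]
```

View pics/scene0.png

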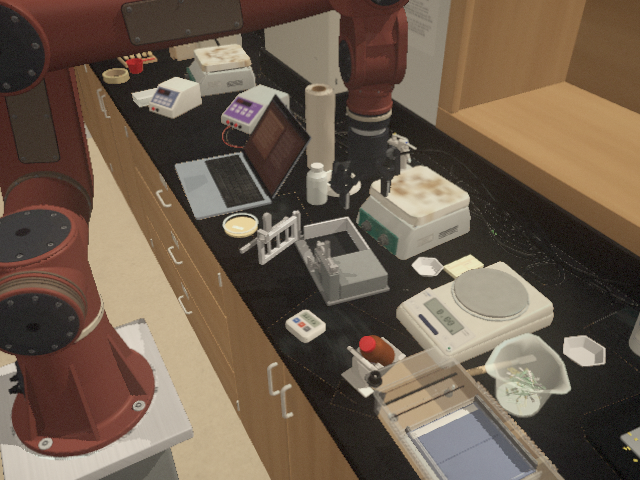

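View pics/side0.png

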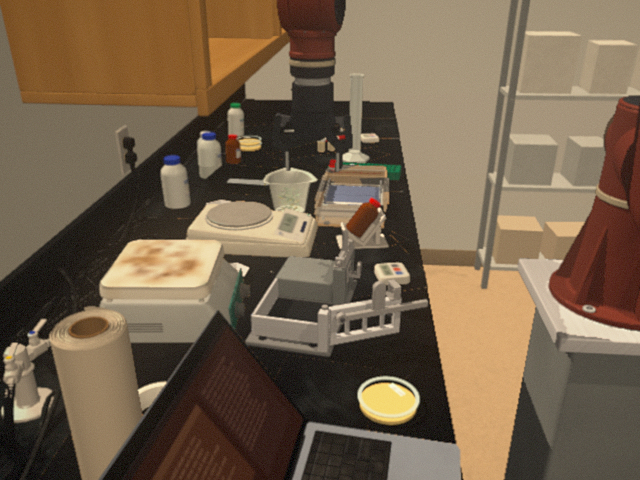

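The scene view shows the amber bottle in the stand near (375,350), the carrier at (340,260), the open gate at (280,235), the timer at (305,325) and the dish at (240,225). In the side view the gate is at (360,320) and the bottle at (365,215). I'll enlarge both areas next.

Run:
```python
import cv2,numpy as np
s=cv2.imread("pics/scene0.png"); d=cv2.imread("pics/side0.png")
r=lambda im,x,y,w,h: cv2.resize(im[y:y+h,x:x+w],(400,300),interpolation=cv2.INTER_CUBIC)
top=np.hstack([r(s,240,200,160,120),r(s,335,325,80,60)])
bot=np.hstack([r(d,245,250,200,150),r(d,325,190,80,60)])
cv2.imwrite("pics/c1.png",np.vstack([top,bot]))
```

```text
(no output)
```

View pics/c1.png

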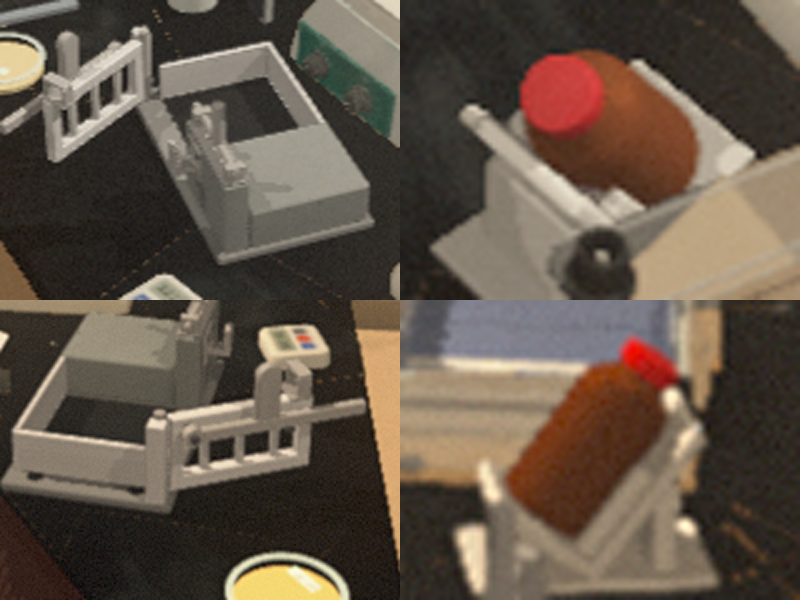

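The crops show the red cap (scene ≈(367,344), side ≈(375,202)). They also show the carrier's back corners (scene ≈(347,217) and (387,273)), and the gate about 60–70° open with the tab near its free end.

```bash
cat > h.py <<'E'
import cv2,numpy as np
from cell import robot, imaging
def cam(n): return {k:np.array(v) for k,v in imaging.camera_info(n).items() if k in("K","D","R","t")}
def ray(c,p):
    u=cv2.undistortPoints(np.array([[p]],float),c["K"],c["D"])[0,0]
    d=c["R"].T@np.array([u[0],u[1],1]); return -c["R"].T@c["t"], d/np.linalg.norm(d)
def onz(c,p,z):
    o,d=ray(c,p); return o+d*(z-o[2])/d[2]
def tri(c1,p1,c2,p2):
    o1,d1=ray(c1,p1);o2,d2=ray(c2,p2)
    s=np.linalg.lstsq(np.c_[d1,-d2],o2-o1,rcond=None)[0]
    a,b=o1+s[0]*d1,o2+s[1]*d2; return (a+b)/2,np.linalg.norm(a-b)
def proj(c,X): return cv2.projectPoints(np.array(X,float).reshape(-1,3),cv2.Rodrigues(c["R"])[0],c["t"],c["K"],c["D"])[0][:,0]
def blob(im,x,y,w,h,kind):
    r=im[y:y+h,x:x+w].astype(int); R,G,B=r[...,0],r[...,1],r[...,2]
    m=(R>110)&(G<75)&(R>2.2*G)&(B>G*0.8) if kind=="cap" else (R>60)&(R>1.7*G)&(B<G*0.8)
    n,l,st,ce=cv2.connectedComponentsWithStats(m.astype(np.uint8)); i=1+st[1:,4].argmax()
    return ce[i]+[x,y],st[i]
E
python3 - <<'E'
from h import *
np.set_printoptions(precision=4,suppress=True)
s=cv2.imread("pics/scene0.png")[...,::-1]; d=cv2.imread("pics/side0.png")[...,::-1]
cs,cd=cam("scene"),cam("side")
for k in("cap","amb"):
    a,sa=blob(s,335,325,80,60,k);b,sb=blob(d,325,190,80,60,k); print(k,a,sa,b,sb,tri(cs,a,cd,b))
S=lambda x,y:(240+x/2.5,200+y/2.5); D=lambda x,y:(245+x/2,250+(y-300)/2)
print("BL",onz(cs,S(268,43),.05),"BR",onz(cs,S(368,182),.051),"housing left-back",onz(cs,S(330,127),.051),"left front",onz(cs,S(160,67),.05))
print("side BL",onz(cd,D(15,432),.05),"left-back inner far",onz(cd,D(68,350),.05))
print("hinge",tri(cs,S(141,30),cd,D(158,413)),onz(cd,D(158,413),.09))
print("tab top",tri(cs,S(68,36),cd,D(270,368)))
print("gate free bottom",tri(cs,S(57,160),cd,D(308,467)))
print("bar tip",tri(cs,S(4,130),cd,D(363,405)))
E
```

```text
cap [366.6636 343.6262] [ 24  11  16  16 214] [374.8 202.2] [44  8 12 10 35] (array([ 0.4745, -0.2198,  0.0995]), np.float64(0.0002857547179810993))
amb [380.7737 349.5368] [ 26  10  33  29 380] [362.3375 217.2998] [ 22   9  31  37 557] (array([ 0.5051, -0.2177,  0.0632]), np.float64(0.006592496152999065))
BL [0.6849 0.2026 0.05  ] BR [ 0.6519 -0.0259  0.051 ] housing left-back [0.665  0.0567 0.051 ] left front [0.5719 0.219  0.05  ]
side BL [0.685  0.2112 0.05  ] left-back inner far [0.6605 0.0604 0.05  ]
hinge (array([0.5607, 0.2344, 0.0886]), np.float64(0.000894553124472292)) [0.561  0.2363 0.09  ]
tab top (array([0.4732, 0.2124, 0.1233]), np.float64(0.003885178134464242))
gate free bottom (array([0.4373, 0.1826, 0.0103]), np.float64(0.009930198113647608))
bar tip (array([0.3903, 0.1763, 0.0704]), np.float64(0.002524825268294577))
```

Call:
move_arm(
  targets=[
    [[-0.055, -0.03, -0.02], -0.18],
    [[-0.11, -0.06, -0.05], -0.36],
    [[-0.16, -0.1, -0.06], -0.54],
    [[-0.21, -0.13, -0.06], -0.72],
    [[-0.218, -0.15, -0.06], -0.9],
    [[-0.218, -0.15, -0.06], -1.08],
    [[-0.218, -0.15, -0.06], -1.26],
    [[-0.218, -0.15, -0.06], -1.44],
    [[-0.218, -0.15, -0.06], -1.57],
    [[-0.218, -0.15, -0.06], -1.57],
  ],
  gripper=-1,
)

```text
clock: 1.35
eef_pos: [0.4499, -0.2179, 0.291]
orientation: [-0.003, -3.141, -0.001]
force: [-0.7, -0.6, -0.3]
finger_gap: 1.002
grasp_force: 0.0
```

Run:
```python
from h import *
np.set_printoptions(precision=4,suppress=True)
o=robot.observe(); print(o["clock"],o["joint_pos"],o["eef_pos"],o["orientation"])
c=cam("wrist"); im=imaging.get_image("wrist"); cv2.imwrite("pics/w1.png",im[...,::-1]); np.savez("w1.npz",**c)
print("cam",-c["R"].T@c["t"],c["K"][0],proj(c,[.4745,-.2198,.0995]))
```

```text
1.35 [-0.7133 -0.1769 -0.0683  1.6799  0.     -0.7116] [ 0.4499 -0.2179  0.291 ] [-0.0027 -3.1412 -0.0006]
cam [ 0.3662 -0.2183  0.4338] [369.0182   0.     312.2029] [[310.7678 230.9789]]
```

View pics/w1.png

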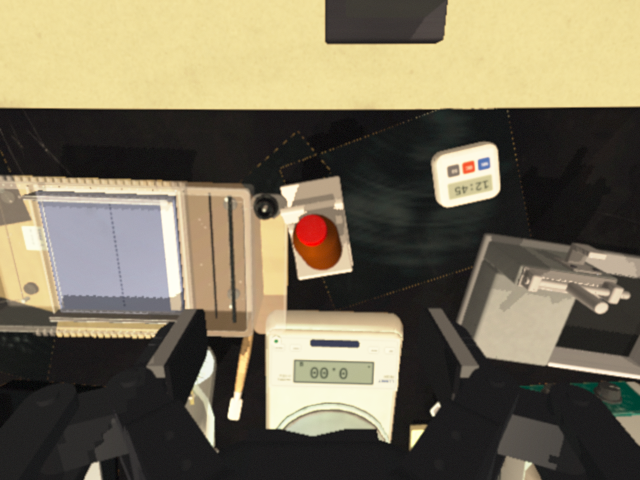

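The wrist view shows the cap at (312,230) and the amber body running to (322,262). The stand plate's edges run (340,178)→(352,272), so it is yawed slightly towards +y, and a black knob on the neighbouring box sits at (265,206).

Run:
```python
from h import *
np.set_printoptions(precision=4,suppress=True)
c=dict(np.load("w1.npz")); im=cv2.imread("pics/w1.png")[...,::-1]
a,st=blob(im,270,170,100,120,"cap"); print("cap",a,st,[onz(c,a,z) for z in(.09,.097,.103)])
m,st=blob(im,270,170,100,120,"amb"); print("amb",m,st)
cs=cam("scene"); print("tri cap scene",tri(cs,(366.7,343.6),c,a))
for z in(.0,.005): 
  R=[onz(c,p,z) for p in((340,178),(352,272),(297,278),(282,185))]; print([r[:2] for r in R]); 
  for i,j in((0,1),(3,2)): d=R[j]-R[i]; print("yaw",np.arctan2(d[1],d[0]),np.linalg.norm(d))
  print("centre",np.mean(R,0))
print("knob wrist+scene",tri(cs,(335+595/5-80,325+245/5),c,(265,206)))
# stand's edge by contours of the white plate
hsv=cv2.cvtColor(im,cv2.COLOR_RGB2HSV)[165:290,270:365]
e=((hsv[...,1]<60)&(hsv[...,2]>110)).astype(np.uint8); q=cv2.findContours(e,0,1)[0]; q=max(q,key=cv2.contourArea); print(cv2.minAreaRect(q),q.reshape(-1,2).min(0)+[270,165],q.reshape(-1,2).max(0)+[270,165])
```

```text
cap [310.1681 221.4159] [ 28  45  28  14 113] [array([ 0.4678, -0.2204,  0.09  ]), array([ 0.4657, -0.2203,  0.097 ]), array([ 0.464 , -0.2203,  0.103 ])]
amb [318.0184 243.4456] [  23   44   48   56 1683]
tri cap scene (array([ 0.4685, -0.2215,  0.1021]), np.float64(0.008551276625690954))
[array([ 0.4412, -0.1856]), array([ 0.5622, -0.1676]), array([ 0.5705, -0.2383]), array([ 0.4494, -0.2541])]
yaw 0.14780256074132941 0.12230376750765276
yaw 0.13014219220421347 0.12214467892660288
centre [ 0.5058 -0.2114  0.    ]
[array([ 0.4404, -0.1859]), array([ 0.5599, -0.1681]), array([ 0.5681, -0.238 ]), array([ 0.4484, -0.2537])]
yaw 0.14780256074132964 0.12089420964475434
yaw 0.13014219220421355 0.12073695456863141
centre [ 0.5042 -0.2115  0.005 ]
knob wrist+scene (array([ 0.459 , -0.2666,  0.0723]), np.float64(0.004554781033807099))
((22.579998016357422, 51.05999755859375), (13.01076602935791, 22.627416610717773), 81.8698959350586) [281 209] [303 223]
```

Run:
```python
import cv2,numpy as np
s=cv2.imread("pics/scene0.png"); d=cv2.imread("pics/side0.png"); w=cv2.imread("pics/w1.png")
r=lambda im,x,y,w,h: cv2.resize(im[y:y+h,x:x+w],(400,300),interpolation=cv2.INTER_CUBIC)
cv2.imwrite("pics/c2.png",np.vstack([np.hstack([r(w,240,170,133,100),r(w,400,220,240,180)]),np.hstack([r(d,305,150,100,75),r(s,340,320,160,120)])]))
```

```text
(no output)
```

View pics/c2.png

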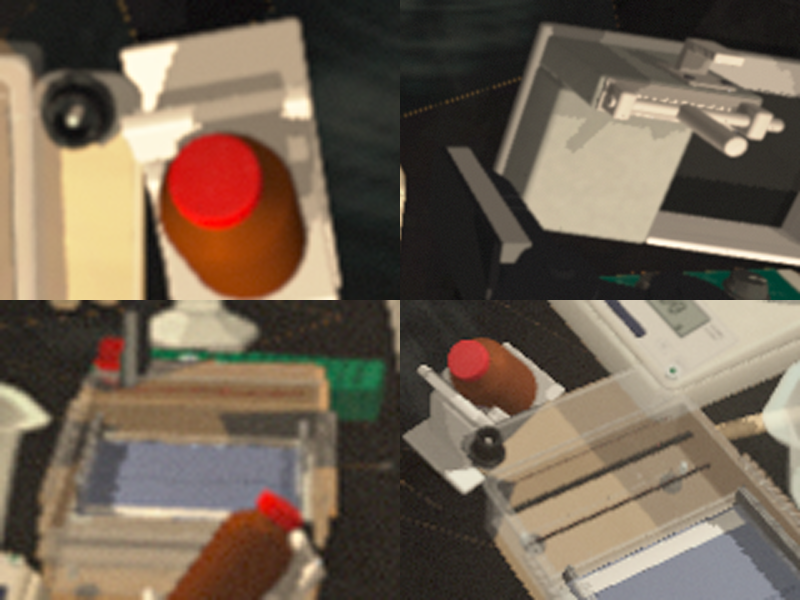

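The crops show that the neighbour is a clear gel tank with a black plug. Its outer edge is near wrist column 288 and its rim near column 250. I need its height before the fingers go down beside the bottle.

Run:
```python
from h import *
np.set_printoptions(precision=4,suppress=True)
c=dict(np.load("w1.npz")); cs=cam("scene"); cd=cam("side")
def planept(u,pt):
    o,d1=ray(c,(u,200));_,d2=ray(c,(u,300)); n=np.cross(d1,d2); q,d=ray(cs,pt); return q+d*(n@(o-q))/(n@d)
for u in(250,257,288):
  for pt in((404,363),(404,373),(404,380)): print(u,pt,planept(u,pt))
im=cv2.imread("pics/w1.png")[...,::-1].astype(int); R,G,B=im[...,0],im[...,1],im[...,2]
m=(R>140)&(G<70); m[:200]=0;m[290:]=0;m[:,:280]=0;m[:,350:]=0
ys,xs=np.nonzero(m); print("cap px",xs.mean(),ys.mean(),xs.min(),xs.max(),ys.min(),ys.max())
p=(xs.mean(),ys.mean()); print(onz(c,p,.1),tri(cs,(366.7,343.6),c,p))
am=(R>70)&(R>1.6*G)&(~m); am[:200]=0;am[290:]=0;am[:,:285]=0;am[:,350:]=0
for r in range(240,272,6):
  x=np.nonzero(am[r])[0]; print(r,x.min(),x.max(),onz(c,((x.min()+x.max())/2,r),.06))
```

```text
250 (404, 363) [ 0.5142 -0.2818  0.0872]
250 (404, 373) [ 0.5138 -0.2854  0.0644]
250 (404, 380) [ 0.5135 -0.288   0.0481]
257 (404, 363) [ 0.519  -0.2761  0.0789]
257 (404, 373) [ 0.5188 -0.2794  0.0553]
257 (404, 380) [ 0.5187 -0.2818  0.0385]
288 (404, 363) [ 0.5433 -0.247   0.0363]
288 (404, 373) [ 0.5446 -0.2487  0.0089]
288 (404, 380) [ 0.5456 -0.25   -0.0108]
cap px 312.1998348472337 238.96696944673823 295 328 214 268
[ 0.4824 -0.2185  0.1   ] (array([ 0.4798, -0.2177,  0.0969]), np.float64(0.007171035072049495))
240 293 337 [ 0.4975 -0.2155  0.06  ]
246 325 338 [ 0.5044 -0.1977  0.06  ]
252 298 340 [ 0.5113 -0.2111  0.06  ]
258 303 338 [ 0.5183 -0.2095  0.06  ]
264 308 334 [ 0.5254 -0.2089  0.06  ]Traceback (most recent call last):
  File "<stdin>", line 14, in <module>
    return umr_minimum(a, axis, None, out, keepdims, initial, where)
ValueError: zero-size array to reduction operation minimum which has no identity
```

Call:
move_arm(
  targets=[
    [[-0.02, 0.002, 0.04], -0.07],
    [[-0.042, 0.003, 0.08], -0.14],
    [[-0.042, 0.003, 0.12], -0.14],
    [[-0.042, 0.003, 0.14], -0.14],
    [[-0.042, 0.003, 0.14], -0.14],
  ],
  gripper=-0.45,
  newtons=25,
)

```text
clock: 2.02
eef_pos: [0.4913, -0.2146, 0.1504]
orientation: [0.216, -3.133, -0.002]
force: [0.4, -0.6, 0.0]
finger_gap: 0.724
grasp_force: 0.0
```

Run:
```python
from h import *
np.set_printoptions(precision=4,suppress=True)
print(robot.observe()["eef_pos"])
c=cam("wrist"); im=imaging.get_image("wrist"); cv2.imwrite("pics/w2.png",im[...,::-1])
I=im.astype(int);R,G,B=I[...,0],I[...,1],I[...,2]
red=((R>120)&(G<60)&(B<70)).astype(np.uint8); n,l,st,ce=cv2.connectedComponentsWithStats(red); i=1+st[1:,4].argmax(); print(ce[i],st[i],onz(c,ce[i],.1))
am=((R>50)&(R>1.6*G)).astype(np.uint8); n,l,st,ce=cv2.connectedComponentsWithStats(am); i=1+st[1:,4].argmax(); print(ce[i],st[i])
```

```text
[ 0.4913 -0.2146  0.1504]
[309.7554 242.7199] [ 275  209   62   86 2899] [ 0.4773 -0.2182  0.1   ]
[312.5785 251.4529] [ 273  209   77   88 5098]
```

View pics/w2.png

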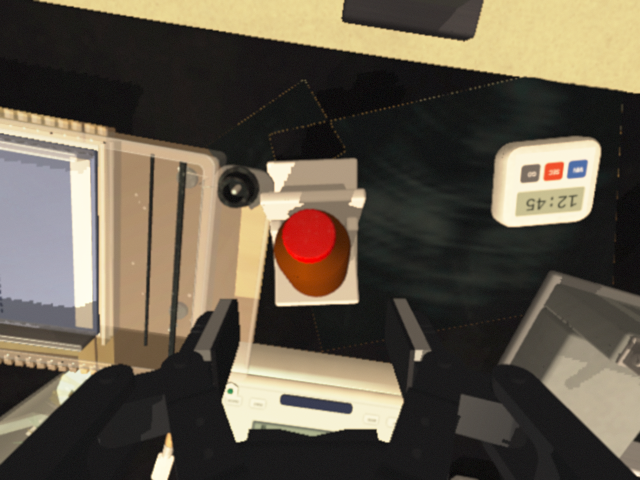

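The stand edges now run vertically in the image. The bottle's centre is at column ≈311 and the midpoint between the fingers at ≈314, so the gripper is aligned to about 1 mm and I can descend.

Call:
move_arm(
  targets=[
    [[0, -0.001, 0.03], 0],
    [[0, -0.001, 0.06], 0],
    [[0, -0.001, 0.08], 0],
    [[0, -0.001, 0.09], 0],
    [[0, -0.001, 0.095], 0],
    [[0, -0.001, 0.095], 0],
  ],
)

```text
clock: 2.82
eef_pos: [0.4925, -0.2162, 0.0569]
orientation: [-0.218, 3.133, -0.001]
force: [-0.4, 0.6, 0.9]
finger_gap: 0.728
grasp_force: 0.0
```

Call:
move_arm(
  targets=[
    [[0, 0, 0], 0],
    [[0, 0, 0], 0],
    [[0, 0, 0], 0],
    [[0, 0, 0], 0],
    [[0, 0, 0], 0],
    [[0, 0, 0], 0],
  ],
  gripper=1,
  newtons=25,
)

```text
clock: 3.58
eef_pos: [0.4928, -0.2164, 0.0575]
orientation: [-0.219, 3.133, -0.002]
force: [-1.1, 0.6, 6.3]
finger_gap: 0.552
grasp_force: 27.1
```

Call:
move_arm(
  targets=[
    [[0, 0, -0.005], 0],
    [[0, 0, -0.015], 0],
    [[0, 0, -0.03], 0],
    [[0, 0, -0.06], 0],
    [[0, 0, -0.1], 0],
    [[0, 0, -0.14], 0],
    [[0, 0, -0.17], 0],
    [[0, 0, -0.18], 0],
    [[0, 0, -0.18], 0],
  ],
)

```text
clock: 4.7
eef_pos: [0.4923, -0.2161, 0.2366]
orientation: [-0.218, 3.133, -0.001]
force: [-0.3, 0.2, -1.1]
finger_gap: 0.546
grasp_force: 25.8
```

Run:
```python
from h import *
np.set_printoptions(precision=4,suppress=True)
print(robot.observe()["eef_pos"])
c=cam("wrist"); np.savez("w3.npz",**c); im=imaging.get_image("wrist"); cv2.imwrite("pics/w3.png",im[...,::-1])
s=imaging.get_image("side"); cv2.imwrite("pics/side3.png",s[...,::-1])
p=proj(cam("side"),robot.observe()["eef_pos"])[0].astype(int); print(p)
y,x=max(p[1]-75,0),p[0]-100
cv2.imwrite("pics/c3.png",np.hstack([cv2.resize(im,(400,300)),cv2.resize(s[y:y+150,x:x+200],(400,300))])[...,::-1])
```

```text
[ 0.4923 -0.2161  0.2366]
[369 145]
```

View pics/c3.png

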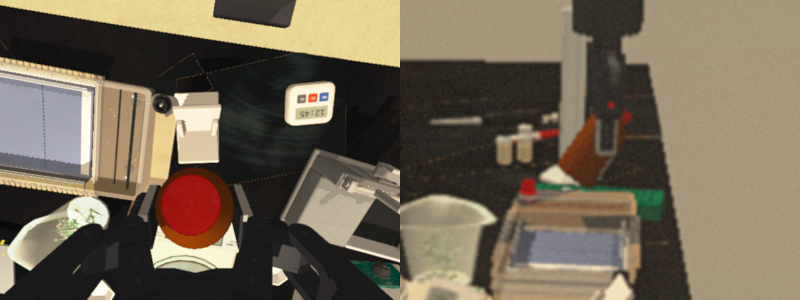

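The bottle is held and still leans about 30–35°, and the stand is empty. Next I carry it high towards the carrier and refine the carrier's pose.

Call:
move_arm(
  targets=[
    [[-0.003, 0.02, -0.02], 0.03],
    [[-0.009, 0.065, -0.04], 0.08],
    [[-0.017, 0.12, -0.05], 0.12],
    [[-0.025, 0.175, -0.05], 0.16],
    [[-0.033, 0.23, -0.05], 0.2],
    [[-0.04, 0.285, -0.05], 0.24],
    [[-0.046, 0.325, -0.05], 0.27],
    [[-0.048, 0.337, -0.05], 0.283],
    [[-0.048, 0.337, -0.05], 0.283],
    [[-0.048, 0.337, -0.05], 0.283],
  ],
)

```text
clock: 6.05
eef_pos: [0.4927, 0.1238, 0.2856]
orientation: [-0.226, -3.132, 0.0]
force: [0.0, -0.7, -1.0]
finger_gap: 0.547
grasp_force: 25.9
```

Run:
```python
from h import *
np.set_printoptions(precision=4,suppress=True)
o=robot.observe(); print(o["eef_pos"],o["joint_pos"])
c=cam("wrist"); np.savez("w4.npz",**c); im=imaging.get_image("wrist"); cv2.imwrite("pics/w4.png",im[...,::-1])
h=np.array([.561,.235]);th=-.143;ex=np.array([np.cos(th),np.sin(th)]);ey=np.array([-ex[1],ex[0]])
O=h-.078*ey
for n,q in dict(hinge=(0,.078,.085),striker=(-.027,-.095,.086),knobtop=(.006,-.125,.139),cheekcorner=(-.006,-.165,.085),bay=(.072,.004,.012)).items():
    print(n,proj(c,np.r_[O+q[0]*ex+q[1]*ey,q[2]]))
```

```text
[0.4927 0.1238 0.2856] [-0.0117 -0.1544 -0.0582  1.6681 -0.0002  0.1323]
hinge [[433.2447 253.9811]]
striker [[258.2972 228.7385]]
knobtop [[216.8773 283.6928]]
cheekcorner [[188.8031 248.7247]]
bay [[349.6824 286.3626]]
```

View pics/w4.png

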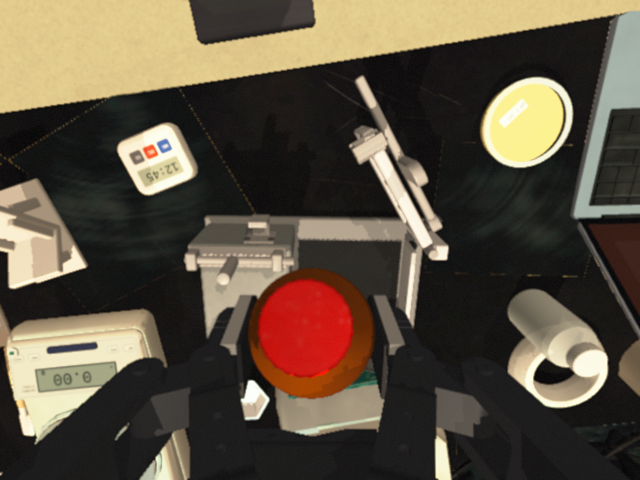

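This view confirms the carrier estimate. The knob top is at (222,280) against a predicted (217,284), the hinge post is at (437,252), and the cheek front is level, so the yaw is right. Next I go over the bay and lower just short of the floor.

Call:
move_arm(
  targets=[
    [[-0.02, 0.008, 0.0], 0],
    [[-0.06, 0.024, 0.01], 0],
    [[-0.1, 0.04, 0.03], 0],
    [[-0.113, 0.046, 0.07], 0],
    [[-0.113, 0.046, 0.11], 0],
    [[-0.113, 0.046, 0.15], 0],
    [[-0.113, 0.046, 0.18], 0],
    [[-0.113, 0.046, 0.2], 0],
    [[-0.113, 0.046, 0.2], 0],
  ],
)

```text
clock: 7.22
eef_pos: [0.6105, 0.1531, 0.0849]
orientation: [-0.227, -3.131, 0.001]
force: [0.4, 0.7, -1.1]
finger_gap: 0.55
grasp_force: 26.0
```

Run:
```python
from h import *
o=robot.observe(); print(o["eef_pos"],o["force"])
s=imaging.get_image("side"); d=imaging.get_image("scene")
cv2.imwrite("pics/c5.png",np.hstack([cv2.resize(s[190:350,230:430],(400,320)),cv2.resize(d[160:320,230:430],(400,320))])[...,::-1])
```

```text
[0.61049002 0.15309096 0.08491192] [ 0.38789922  0.72984741 -1.080889  ]
```

View pics/c5.png

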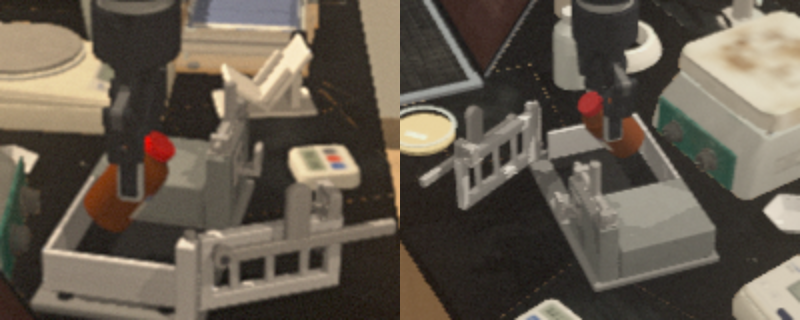

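The bottle is above the bay, clear of the walls and still leaning, foot towards the back wall. I lower to just off the floor and push the foot against the back wall to turn the bottle upright in the grip.

Call:
move_arm(
  targets=[
    [[0, 0, 0.01], 0],
    [[0, 0, 0.02], 0],
    [[0, 0, 0.026], 0],
    [[0, 0, 0.026], 0],
    [[-0.005, 0, 0.026], 0],
    [[-0.01, 0, 0.026], 0],
    [[-0.015, 0, 0.026], 0],
    [[-0.02, 0, 0.026], 0],
  ],
  newtons=20,
)

```text
clock: 8.32
eef_pos: [0.6304, 0.1512, 0.0601]
orientation: [-0.225, -3.131, -0.001]
force: [-5.0, 2.1, 2.3]
finger_gap: 0.548
grasp_force: 20.3
```

Call:
move_arm(
  targets=[
    [[-0.005, 0, 0], 0],
    [[-0.01, 0, 0], 0],
    [[-0.014, 0, 0], 0],
    [[-0.014, 0, 0], 0],
  ],
)

```text
clock: 8.82
eef_pos: [0.6453, 0.1488, 0.0602]
orientation: [0.226, 3.133, 0.0]
force: [-1.4, 0.2, -1.1]
finger_gap: 0.541
grasp_force: 20.8
```

Call:
move_arm(
  targets=[
    [[-0.004, 0, 0], 0],
    [[-0.007, 0, 0], 0],
    [[-0.009, 0, 0], 0],
    [[-0.009, 0, 0], 0],
  ],
)

```text
clock: 9.32
eef_pos: [0.6535, 0.1476, 0.0603]
orientation: [-0.225, -3.132, 0.0]
force: [-6.4, 1.1, 2.1]
finger_gap: 0.545
grasp_force: 21.2
```

Run:
```python
from h import *
o=robot.observe(); print(o["eef_pos"],o["force"])
s=imaging.get_image("side"); d=imaging.get_image("scene")
cv2.imwrite("pics/c6.png",np.hstack([cv2.resize(s[210:330,240:390],(400,320)),cv2.resize(d[180:300,270:420],(400,320))])[...,::-1])
```

```text
[0.65354279 0.14759433 0.06026154] [-6.44249891  1.08692403  2.13380407]
```

View pics/c6.png

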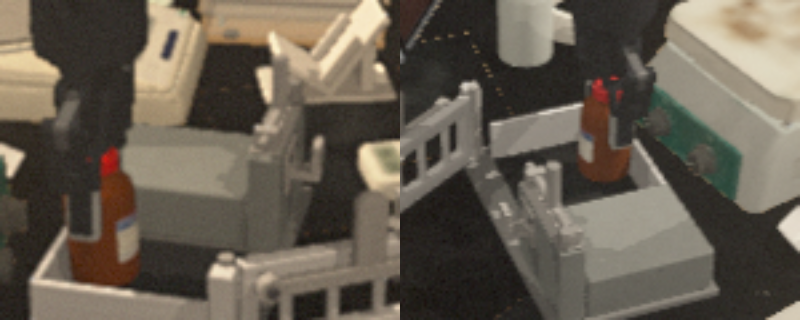

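The bottle now stands almost upright against the back wall. I bring it back to mid-bay and lower it to the floor, watching the force.

Call:
move_arm(
  targets=[
    [[0.008, 0, 0], 0],
    [[0.018, 0, 0], 0],
    [[0.026, 0, 0.002], 0],
    [[0.028, 0, 0.005], 0],
    [[0.028, 0, 0.008], 0],
    [[0.028, 0, 0.008], 0],
  ],
)

```text
clock: 10.18
eef_pos: [0.6265, 0.1516, 0.0524]
orientation: [0.226, 3.133, 0.0]
force: [-1.0, -0.2, 0.0]
finger_gap: 0.542
grasp_force: 21.1
```

Call:
move_arm(
  targets=[
    [[0, 0, 0.002], 0],
    [[0, 0, 0.003], 0],
    [[0, 0, 0.004], 0],
    [[0, 0, 0.004], 0],
  ],
)

```text
clock: 10.68
eef_pos: [0.6279, 0.1515, 0.0519]
orientation: [0.225, 3.13, -0.0]
force: [-8.1, -0.8, 22.7]
finger_gap: 0.543
grasp_force: 23.5
```

Call:
move_arm(
  targets=[
    [[0, 0, -0.002], 0],
    [[0, 0, -0.003], 0],
    [[0, 0, -0.003], 0],
  ],
)

```text
clock: 11.05
eef_pos: [0.627, 0.1516, 0.052]
orientation: [0.226, 3.132, 0.0]
force: [0.5, -0.3, 6.7]
finger_gap: 0.546
grasp_force: 22.0
```

```bash
cat >> h.py <<'E'
def capfix():
    out=[]
    for n,(x,y,w,h) in dict(side=(230,180,180,170),scene=(280,170,150,130)).items():
        im=imaging.get_image(n)[y:y+h,x:x+w].astype(int); R,G,B=im[...,0],im[...,1],im[...,2]
        m=((R>120)&(G<60)&(B<80)).astype(np.uint8); k,l,st,ce=cv2.connectedComponentsWithStats(m); i=1+st[1:,4].argmax(); a=ce[i]+[x,y]
        m2=((R>50)&(R>1.7*G)).astype(np.uint8); k,l2,st2,ce2=cv2.connectedComponentsWithStats(m2); i2=1+st2[1:,4].argmax()
        out.append((cam(n),a,st[i],ce2[i2]+[x,y],st2[i2]+[x,y,0,0,0]))
    (c1,a1,s1,m1,b1),(c2,a2,s2,m2,b2)=out
    print("cap",a1,s1,a2,s2,tri(c1,a1,c2,a2)); print("body",m1,b1,m2,b2,tri(c1,m1,c2,m2))
E
python3 -c "
from h import *
np.set_printoptions(precision=4,suppress=True)
o=robot.observe(); print(o['eef_pos'],o['force']); capfix()"
```

```text
[0.627  0.1516 0.052 ] [ 0.5402 -0.27    6.6678]
cap [295.8333 276.0714] [63 91  6 11 42] [333.7778 219.5926] [52 46  5  8 27] (array([0.6166, 0.1509, 0.098 ]), np.float64(1.8036238937825038e-06))
body [294.6855 299.6074] [279 270  28  50 512] [332.9552 225.6866] [328 214  10  27 134] (array([0.621 , 0.1701, 0.0638]), np.float64(0.00916491555845249))
```

Call:
move_arm(
  targets=[
    [[0, 0, 0], 0],
    [[0, 0, 0], 0],
    [[0, 0, 0], 0],
    [[0, 0, 0], 0],
    [[0, 0, 0], 0],
  ],
  gripper=-0.4,
)

```text
clock: 11.78
eef_pos: [0.6262, 0.1516, 0.0513]
orientation: [-0.226, -3.133, 0.0]
force: [-0.6, 0.2, 0.4]
finger_gap: 0.699
grasp_force: 0.0
```

Call:
move_arm(
  targets=[
    [[0, 0, -0.01], 0],
    [[0, 0, -0.03], 0],
    [[0, 0, -0.07], 0],
    [[0, 0, -0.12], 0],
    [[0, 0, -0.16], 0],
    [[0, 0, -0.17], 0],
  ],
)

```text
clock: 12.52
eef_pos: [0.6278, 0.1516, 0.2267]
orientation: [0.225, 3.127, 0.001]
force: [0.2, -0.6, -0.9]
finger_gap: 0.703
grasp_force: 0.0
```

```bash
python3 -c "
from h import *
np.set_printoptions(precision=4,suppress=True)
o=robot.observe(); print(o['eef_pos'],o['force']); capfix()"
```

```text
[0.6278 0.1516 0.2267] [ 0.2221 -0.6434 -0.9399]
cap [294.4935 276.0455] [ 57  91  16  11 154] [335.3429 223.0286] [50 51 12  5 35] (array([0.6184, 0.1437, 0.0932]), np.float64(0.0034322274060672336))
body [292.9371 294.8232] [ 280  270   28   50 1001] [337.0455 228.5697] [327 214  19  39 330] (array([0.6249, 0.1552, 0.064 ]), np.float64(0.006931721164546092))
```

The bottle stands upright in mid-bay, with its cap at z≈0.096. The ten views are used, so from here I work with numbers only. The gate angle comes from points read in w4: bar tip (362,80), keeper ≈(365,142), hinge (437,252).

```bash
cat >> h.py <<'E'
TH=-.143; EX=np.array([np.cos(TH),np.sin(TH)]); EY=np.array([-EX[1],EX[0]]); H=np.array([.561,.235])
def gatept(a,r,f,H=H):  # r along gate, f in front
    b=TH-np.pi/2-a; g=np.array([np.cos(b),np.sin(b)]); n=np.array([g[1],-g[0]]); return H+r*g+f*n
E
python3 - <<'E'
from h import *
np.set_printoptions(precision=4,suppress=True)
c=dict(np.load("w4.npz")); 
bt=onz(c,(362,80),.078);kp=onz(c,(365,142),.107);hg=onz(c,(437,252),.088); kt=onz(c,(222,280),.139)
print(bt,kp,hg,kt)
O=H-.078*EY; print("knob pred",O+.006*EX-.125*EY)
for a in(.9,1.,1.1):
  print(a,gatept(a,.179,.016),gatept(a,.126,0),proj(c,[np.r_[gatept(a,.179,.016),.078],np.r_[gatept(a,.126,0),.107],np.r_[gatept(a,.088,.016),.128],np.r_[gatept(a,.136,0),.085]]).tolist())
E
```

```text
[0.3911 0.1819 0.078 ] [0.441  0.1757 0.107 ] [0.5581 0.2379 0.088 ] [0.5352 0.0384 0.139 ]
knob pred [0.538  0.0332]
0.9 [0.3983 0.1587] [0.4521 0.1715] [[336.6552481445713, 92.95731663831577], [361.41354343869256, 156.0458223809099], [407.8515676560954, 183.5097947823078], [351.84977628856836, 144.44111021143965]]
1.0 [0.3915 0.1753] [0.4464 0.1827] [[354.56526168940513, 81.68239481101827], [373.8576415962758, 147.21580976135147], [418.1931642321873, 178.82334367870135], [364.47165775118793, 135.33619580267487]]
1.1 [0.3864 0.1925] [0.4417 0.1944] [[373.69561625308336, 72.17495380749006], [387.2329951928189, 139.5351402117929], [428.9499267521516, 175.1108523055863], [378.056238571436, 127.41344164043687]]
```

Call:
move_arm(
  targets=[
    [[0.03, 0.008, 0], -0.1],
    [[0.075, 0.019, 0.0], -0.22],
    [[0.12, 0.03, 0.02], -0.36],
    [[0.155, 0.039, 0.04], -0.5],
    [[0.163, 0.041, 0.06], -0.571],
    [[0.163, 0.041, 0.067], -0.571],
    [[0.163, 0.041, 0.067], -0.571],
  ],
)

```text
clock: 13.5
eef_pos: [0.4707, 0.2152, 0.1537]
orientation: [0.663, -3.07, 0.0]
force: [0.1, 0.6, 0.6]
finger_gap: 0.703
grasp_force: 0.0
```

Run:
```python
from h import *
np.set_printoptions(precision=4,suppress=True)
o=robot.observe(); print(o["eef_pos"],o["orientation"],o["joint_pos"])
c=cam("wrist"); im=imaging.get_image("wrist"); cv2.imwrite("pics/w7.png",im[...,::-1])
H2=np.array([.559,.237])
for a in(.95,1.,1.05): print(a,proj(c,[np.r_[gatept(a,.088,.016,H2),.128],np.r_[gatept(a,.179,.016,H2),.078],np.r_[gatept(a,.126,0,H2),.107]]).tolist())
g=cv2.cvtColor(im,cv2.COLOR_RGB2GRAY); hs=cv2.cvtColor(im,cv2.COLOR_RGB2HSV)
m=((g>95)&(hs[...,1]<50)).astype(np.uint8); k,l,st,ce=cv2.connectedComponentsWithStats(m)
for i in range(1,k):
    if st[i,4]>250: print(st[i],ce[i].round(),cv2.minAreaRect(np.argwhere(l==i)[:,::-1].astype(np.float32)))
# coarse map of the middle columns
sub=g[0:440:20,200:440:10]; print("\n".join(" ".join(f"{v:3d}" for v in r) for r in sub))
```

```text
[0.4707 0.2152 0.1537] [ 0.6627 -3.0697  0.0001] [ 0.1757 -0.1481 -0.2922  1.4278 -0.0001 -0.2495]
0.95 [[302.07434951501284, 287.42046710046895], [294.16947883736003, 98.60093158591488], [268.3444019973937, 205.93048925497564]]
1.0 [[310.8170215976172, 288.622925057474], [310.3648794135568, 99.66248979489959], [280.2787198120605, 205.6037429286873]]
1.05 [[319.45956020988916, 290.21508908747273], [326.45094736474863, 101.57425431039138], [292.2284839392905, 205.8572819328709]]
[   0    0   30   80 1480] [17. 41.] ((14.5, 39.5), (79.0, 29.0), 90.0)
[309 102  10  49 388] [313. 126.] ((313.45550537109375, 126.01339721679688), (8.261133193969727, 48.15564727783203), 1.6846843957901)
[  36  160  119  126 1226] [108. 219.] ((102.16352844238281, 206.79061889648438), (150.0466766357422, 64.01766967773438), 56.42118453979492)
[307 190   9  44 291] [311. 211.] ((311.0216979980469, 211.5009307861328), (7.2974534034729, 43.30691146850586), 2.4895527362823486)
[ 245  193   51  169 3389] [280. 263.] ((270.0, 277.0), (168.0, 50.0), 90.0)
[  0 213  96  71 454] [ 58. 247.] ((49.24617004394531, 240.1
[... 2528 characters left out ...]
  24  22  26  22  23  34 243
 28  24  41 107  52  90 169 157 245 234  16 224  17  32  31  25  27  32  36  43 109  29  25 251
 28  39 107  25  23  41  41 111 245 232 133 224  24  24  25  23  25  29  30  32 102 108  31  42
 32 108  27  25  26  42 147 114 252 249 135 220  33  25  26  25  26  30  30  36  33 108 108  29
 31  66  31  23  43 124 211 184 253 249 131  22  24  24  26  29  37  40  41  33  33  77  29  26
 27  29  32  64 125 253 163  21 224 234 251  23  23  21  22  22  24  25  21  27  35  36  30  28
 30  32  30 175 182  20  25  22  21  23  26  27  23  24  20  25  22  23  25  23  32  33  31  25
 32  30  27  65  24  23  20  24  22  22  28  23  28  21  21  20  22  29  24  25  31  31  44  29
```

The bar runs along column ≈312 with its tip at row 102; the 1.0 rad prediction was (310,100). So the gate is open about 1.02 rad and the tool is over the tab. I go down and grip.

Call:
move_arm(
  targets=[
    [[0, 0, 0.02], 0],
    [[0, 0, 0.04], 0],
    [[0, 0, 0.055], 0],
    [[0, 0, 0.06], 0],
    [[0, 0, 0.06], 0],
  ],
)

```text
clock: 14.18
eef_pos: [0.4706, 0.2155, 0.094]
orientation: [0.666, -3.07, -0.0]
force: [-0.4, 0.7, 0.6]
finger_gap: 0.696
grasp_force: 0.0
```

Call:
move_arm(
  targets=[
    [[0, 0, 0], 0],
    [[0, 0, 0], 0],
    [[0, 0, 0], 0],
    [[0, 0, 0], 0],
    [[0, 0, 0], 0],
    [[0, 0, 0], 0],
    [[0, 0, 0], 0],
    [[0, 0, 0], 0],
  ],
  gripper=1,
  newtons=20,
)

```text
clock: 15.18
eef_pos: [0.4712, 0.2154, 0.0947]
orientation: [-0.665, 3.069, -0.001]
force: [1.5, -3.2, 5.1]
finger_gap: 0.118
grasp_force: 20.9
```

Call:
move_arm(
  targets=[
    [[-0.002, 0, -0.003], 0],
    [[-0.004, 0, -0.006], 0],
    [[-0.007, 0, -0.0095], 0],
    [[-0.009, 0, -0.012], 0],
    [[-0.012, 0, -0.015], 0],
    [[-0.015, 0, -0.0175], 0],
    [[-0.018, 0, -0.02], 0],
    [[-0.018, 0, -0.02], 0],
  ],
)

```text
clock: 16.18
eef_pos: [0.487, 0.2227, 0.1142]
orientation: [0.665, -3.069, 0.001]
force: [-0.8, -6.1, -1.9]
finger_gap: 0.115
grasp_force: 25.1
```

Run:
```python
from h import *
from scipy.spatial.transform import Rotation as Ro
np.set_printoptions(precision=4,suppress=True)
o=robot.observe(); print(o["eef_pos"],o["force"],o["moment"],o["finger_gap"],o["joint_pos"])
R=Ro.from_rotvec(o["orientation"]).as_matrix(); p=o["eef_pos"][:2]; H2=np.array([.559,.237])
for nm,Hh in(("H2",H2),):
  v=p-Hh; d=np.hypot(*v); print("radius",d,"expect",np.hypot(.0703,.016)); ang=np.arctan2(v[1],v[0]); a=TH-np.pi/2-(ang+np.arctan2(.016,.0703)); a=(a+np.pi)%(2*np.pi)-np.pi; print("open",a)
  for da in np.arange(.1,a+.05,.1):
    q=Hh+Ro.from_euler("z",da).as_matrix()[:2,:2]@v; print(round(da,2),(R.T@np.r_[q-p,0]).round(4)[:2])
  print("axes",R)
# bar tip check
c=cam("side"); im=imaging.get_image("side")
for th in(0,.35):
  L=.156*np.cos(th); q=gatept(1.0,.023+L,.016,H2); print("tip proj",th,proj(c,np.r_[q,.072+.156*np.sin(th)]))
g=cv2.cvtColor(im,cv2.COLOR_RGB2GRAY)
print(g[262:312:2,395:430:3])
```

```text
[0.487  0.2227 0.1142] [-0.7587 -6.054  -1.9469] [-1.1069  0.165  -0.417 ] 0.11457038145556106 [ 0.1848 -0.0802 -0.3008  1.3512 -0.0006 -0.2421]
radius 0.0733848303556995 expect 0.07209778082576468
open 1.0080544259627437
0.1 [ 0.0013 -0.0072]
0.2 [ 0.0019 -0.0145]
0.3 [ 0.0018 -0.0219]
0.4 [ 0.0009 -0.0291]
0.5 [-0.0007 -0.0363]
0.6 [-0.003  -0.0433]
0.7 [-0.006 -0.05 ]
0.8 [-0.0096 -0.0563]
0.9 [-0.0139 -0.0623]
1.0 [-0.0187 -0.0678]
axes [[-0.9103 -0.414  -0.0009]
 [-0.414   0.9103 -0.0007]
 [ 0.0011 -0.0003 -1.    ]]
tip proj 0 [[426.3978 301.8448]]
tip proj 0.35 [[423.9811 275.1128]]
[[131 130  93  31  38  44  36  40  44  54  91  93]
 [145 204 214  46  43  40  41  38  48  71 119 113]
 [134 176 218 126  34  42  36  39  49  60 187 182]
 [132 144 203 197  35  41  42  41  53  60 189 178]
 [149 149 198 217  96  40  43  49  54  47 175 173]
 [170 115 143 209 177  41  48  46  51  48 129 171]
 [208 163 174 216 211  53  44  46  40  42 118 180]
 [210 211 206 202 179  71  44  46  35  90 105 179]
 [153 149 149 149 149  63  41  34 135 195 143 183]
 [160 136 164 170 174  66  70 163 184 139 110 187]
 [181 136 164 168 158 103 185 165 124 116 116 185]
 [182 174  89  90  97 115 144 113 114 112  64 182]
 [182 190  78 100 129 125 111 117  93  46  50 176]
 [175 144 112 126 119 114 110  74  59  36  55 176]
 [121 121 122 117 116 102  53  32  41  44  37 177]
 [123 114 114 111  82  38  35  40  34  45  41 168]
 [116 118 105  52  40  40  43  36  39  43  36  92]
 [113 102  54  35  34  37  45  45  42  44  46  92]
 [ 99  93  86  38  42  41  33  44  37  39  43  59]
 [107 108 134  35  35  39  45  40  46  45  45  34]
 [127 142 131  34  44  37  40  42  42  45  43  36]
 [141 149 139  38  35  38  39  31  38  36  44  30]
 [115 146 116  36  34  41  45  45  42  46  44  45]
 [108 144 102  36  44  45  42  36  39  48  42  39]
 [118 144  87  35  41  34  41  36  45  41  47  40]]
```

The bar is lifted: its tip is at (425,277), matching 0.35 rad. Now I swing the gate along the arc.

Call:
move_arm(
  targets=[
    [[0.0007, -0.0036, 0], -0.05],
    [[0.0015, -0.009, 0], -0.12],
    [[0.0019, -0.0145, 0], -0.2],
    [[0.0018, -0.0219, 0], -0.3],
    [[0.0009, -0.0291, 0], -0.4],
    [[-0.0007, -0.0363, 0], -0.5],
    [[-0.003, -0.0433, 0], -0.6],
    [[-0.006, -0.05, 0], -0.7],
    [[-0.0096, -0.0563, 0], -0.8],
    [[-0.0096, -0.0563, 0], -0.8],
  ],
)

```text
clock: 17.48
eef_pos: [0.5202, 0.1748, 0.1154]
orientation: [-1.81, 2.568, -0.003]
force: [-0.8, -8.2, 4.7]
finger_gap: 0.113
grasp_force: 19.6
```

```bash
cat > sw.py <<'E'
from h import *
from scipy.spatial.transform import Rotation as Ro
np.set_printoptions(precision=4,suppress=True)
o=robot.observe(); print(o["clock"],o["eef_pos"],o["force"],o["moment"],o["finger_gap"],o["joint_pos"])
R=Ro.from_rotvec(o["orientation"]).as_matrix(); p=o["eef_pos"][:2]; H2=np.array([.559,.237]); v=p-H2
print("radius",np.hypot(*v)); ang=np.arctan2(v[1],v[0]); a=TH-np.pi/2-(ang+np.arctan2(.016,.0715)); a=(a+np.pi)%(2*np.pi)-np.pi
yw=np.arctan2(R[1,1],R[0,1]); print("open",a,"turn left",np.pi+TH-yw)
for da in(.05,.1,.15,a,a+.02):
    q=H2+Ro.from_euler("z",da).as_matrix()[:2,:2]@v; print(round(da,3),(R.T@np.r_[q-p,0])[:2])
E
python3 sw.py
```

```text
17.475 [0.5202 0.1748 0.1154] [-0.7887 -8.2199  4.7104] [-1.783   0.2701 -0.3171] 0.11334943886942762 [ 0.0866 -0.0426 -0.2625  1.3495 -0.0016 -1.1413]
radius 0.07334777255703635
open 0.19416646800439663 turn left 0.19993832223827246
0.05 [ 0.0007 -0.0036]
0.1 [ 0.0012 -0.0072]
0.15 [ 0.0015 -0.0109]
0.194 [ 0.0017 -0.0141]
0.214 [ 0.0017 -0.0156]
```

Call:
move_arm(
  targets=[
    [[0.0007, -0.0036, 0], -0.05],
    [[0.0012, -0.0072, 0], -0.1],
    [[0.0015, -0.0109, 0], -0.15],
    [[0.0017, -0.0141, 0], -0.195],
    [[0.0017, -0.0155, 0], -0.205],
    [[0.0017, -0.0155, 0], -0.205],
  ],
)

```text
clock: 18.23
eef_pos: [0.5335, 0.1682, 0.1156]
orientation: [2.062, -2.37, 0.002]
force: [-4.0, -8.1, 7.8]
finger_gap: 0.117
grasp_force: 21.2
```

```bash
python3 sw.py
python3 - <<'E'
from h import *
# gate edge / bar tip check: side view profile around the predicted tip, bar up
H2=np.array([.559,.237]); c=cam("scene"); im=imaging.get_image("scene"); cv2.imwrite("pics/scene8.png",im[...,::-1])
np.set_printoptions(precision=1,suppress=True)
for a in(0,.1,.2):
  print(a,"keeper",proj(c,np.r_[gatept(a,.126,0,H2),.107]),"tip",proj(c,np.r_[gatept(a,.023+.147,.016,H2),.072+.053+.006]))
E
```

```text
18.225 [0.5335 0.1682 0.1156] [-3.9614 -8.1393  7.8155] [-1.7376  0.9115 -0.3148] 0.11677233569182141 [ 0.0725 -0.0089 -0.229   1.3503 -0.0015 -1.3595]
radius 0.0733390641305688
open -0.008249255418608659 turn left -0.004167106932266851
0.05 [ 0.0007 -0.0036]
0.1 [ 0.0012 -0.0072]
0.15 [ 0.0015 -0.0109]
-0.008 [-0.0001  0.0006]
0.012 [ 0.0002 -0.0008]
0 keeper [[313.  234.5]] tip [[312.8 238.5]]
0.1 keeper [[307.7 235.5]] tip [[305.  239.6]]
0.2 keeper [[302.1 236.3]] tip [[297.1 240.1]]
```

Call:
move_arm(
  targets=[
    [[0, -0.001, 0], 0],
    [[0, -0.002, 0], 0],
    [[0, -0.003, 0], 0],
    [[0, -0.003, 0], 0],
  ],
)

```text
clock: 18.77
eef_pos: [0.5339, 0.1679, 0.1153]
orientation: [2.059, -2.366, -0.003]
force: [-17.5, -9.4, 15.4]
finger_gap: 0.115
grasp_force: 21.8
```

The gate hit a hard stop at an opening of about 0, so it is shut. Now I lower the bar behind the striker, then release it.

Call:
move_arm(
  targets=[
    [[0.003, 0.001, 0.0025], 0],
    [[0.006, 0.001, 0.005], 0],
    [[0.009, 0.001, 0.008], 0],
    [[0.0125, 0.001, 0.0125], 0],
    [[0.0125, 0.001, 0.0125], 0],
  ],
)

```text
clock: 19.4
eef_pos: [0.5318, 0.1567, 0.1016]
orientation: [2.062, -2.368, -0.005]
force: [-9.8, -2.5, 2.2]
finger_gap: 0.113
grasp_force: 21.6
```

Call:
move_arm(
  targets=[
    [[0, 0, 0], 0],
    [[0, 0, 0], 0],
    [[0, 0, 0], 0],
    [[0, 0, 0], 0],
  ],
  gripper=-0.3,
)

```text
clock: 19.9
eef_pos: [0.5336, 0.1563, 0.1019]
orientation: [-2.062, 2.369, -0.0]
force: [-0.2, 0.3, 0.2]
finger_gap: 0.646
grasp_force: 0.0
```

Call:
move_arm(
  targets=[
    [[0, 0, -0.02], 0],
    [[0, 0, -0.05], 0],
    [[0, 0, -0.09], 0],
    [[0, 0, -0.12], 0],
    [[0, 0, -0.12], 0],
  ],
)

```text
clock: 20.52
eef_pos: [0.5351, 0.1563, 0.2261]
orientation: [-2.059, 2.366, -0.006]
force: [-0.1, 0.2, -0.9]
finger_gap: 0.65
grasp_force: 0.0
```

Run:
```python
from h import *
np.set_printoptions(precision=4,suppress=True)
o=robot.observe(); print(o["clock"],o["eef_pos"],o["force"],o["joint_pos"]); p=o["eef_pos"]
c=cam("wrist"); im=imaging.get_image("wrist"); cv2.imwrite("pics/w9.png",im[...,::-1]); np.savez("w9.npz",**c)
H2=np.array([.559,.237]); O=H2-.078*EY; W=lambda x,y,z:np.r_[O+x*EX+y*EY,z]
P=dict(tabtop_down=W(-.016,-.010,.128),bartip_down=W(-.016,-.101,.078),bartip_up=W(-.016,-.092,.13),striker=W(-.027,-.095,.086),knobtop=W(.006,-.125,.139),keeper=W(0,-.048,.107),hinge=W(0,.078,.085))
for k,v in P.items(): print(k,proj(c,v)[0],v)
g=cv2.cvtColor(im,cv2.COLOR_RGB2GRAY)
cx,cy=proj(c,P["knobtop"])[0].astype(int); print("knob region",cx-40,cy-40); print("\n".join(" ".join(f"{v:3d}" for v in r) for r in g[cy-40:cy+130:5,cx-60:cx+60:5]))
```

```text
20.525 [0.5351 0.1563 0.2261] [-0.1044  0.197  -0.8644] [ 0.0496 -0.0348 -0.054   1.5456  0.     -1.3827]
tabtop_down [317.4768 231.5927] [0.5306 0.1522 0.128 ]
bartip_down [317.9833  92.3627] [0.5177 0.0621 0.078 ]
bartip_up [318.6155 104.4564] [0.5189 0.071  0.13  ]
striker [333.3335 100.9164] [0.5076 0.0696 0.086 ]
knobtop [279.6986  40.5425] [0.536  0.0352 0.139 ]
keeper [295.0564 171.1382] [0.541  0.1123 0.107 ]
hinge [297.9573 311.9572] [0.559 0.237 0.085]
knob region 239 0
207 206 210 209 206 207 179 175 179 177 177 227  95 224 240 151  90 168  66  30  31  35  36  32
208 208 207 209 207 205 189 178 180 181 179 233 221 225 240 151 171 170  82  68  32  33  33  34
210 208 209 208 209 208 183 180 178 180 177 222 219 224 239 152 171 171 129 205  38  30  31  31
211 209 208 207 207 208 193 177 178 178 176 228 219 225 239 151 169 172 101 138  40  29  31  31
181 179 185 208 207 208 183 178 176 179 177 212 219 224 239 151 171 172  94 134  34  28  25  31
180 178 181 180 178 208 204 179 182 179 178 224 219 224 239 150 170 172  99 134  28  29  29  28
183 182 182 178 178 180 179 181 182 179
[... 1948 characters left out ...]
 155 129 117 163 140  25  25
127 127 128 101 102  99 102 101 101 101  99 137 198 209 230 134 160 152 132 117 162 137  20  25
 80  81  73  82  98  81  76 129  80  85 147  92 160 203 232 147 153 126 132 117 163 147  23  23
 56  54  52  51  54  47  53  49  47  47  52  46  45 180 231 140 147 128 133 118 202 147  23  23
 54  56  53  53  53  50  47  49  47  49  51  79  67  78 168 240 240 176 130 122 233 141  23  21
 53  53  51  52  52  49  47  48  48  48  51 113 174 211 209 214 215 188 133 115 240 134  21  22
 53  53  54  54  50  49  47  48  48  48 221 239 238 238 238 238 237 238 128 117 163 119  22  23
 53  53  51  53  54  47  48  49  46  46 223 241 240 241 239 240 240 239 131 113 164  96  24  33
```

The bar lies at column ≈321, behind the tooth at column 334+, with its tip at row 87. So it is down in the catch. The bolt knob's top is at ≈(283,48), i.e. near world (0.535, 0.039). I go there, grip it, and slide.

Call:
move_arm(
  targets=[
    [[0.03, -0.004, 0], 0],
    [[0.07, -0.01, 0], 0],
    [[0.105, -0.015, 0.02], 0],
    [[0.116, -0.017, 0.05], 0],
    [[0.116, -0.017, 0.08], 0],
    [[0.116, -0.017, 0.105], 0],
    [[0.116, -0.017, 0.117], 0],
    [[0.116, -0.017, 0.117], 0],
  ],
)

```text
clock: 21.58
eef_pos: [0.5336, 0.0391, 0.1041]
orientation: [2.062, -2.369, -0.002]
force: [0.9, -0.4, 0.2]
finger_gap: 0.649
grasp_force: 0.0
```

Call:
move_arm(
  targets=[
    [[0, 0, 0], 0],
    [[0, 0, 0], 0],
    [[0, 0, 0], 0],
    [[0, 0, 0], 0],
    [[0, 0, 0], 0],
    [[0, 0, 0], 0],
    [[0, 0, 0], 0],
  ],
  gripper=1,
  newtons=25,
)

```text
clock: 22.45
eef_pos: [0.5351, 0.0389, 0.1058]
orientation: [-2.061, 2.369, -0.002]
force: [1.5, -0.3, 6.2]
finger_gap: 0.136
grasp_force: 24.7
```

Call:
move_arm(
  targets=[
    [[-0.004, 0, -0.001], 0],
    [[-0.009, 0, -0.001], 0],
    [[-0.014, 0, -0.001], 0],
    [[-0.019, 0, -0.001], 0],
    [[-0.024, 0, -0.001], 0],
    [[-0.028, 0, -0.001], 0],
    [[-0.031, 0, -0.001], 0],
    [[-0.033, 0, -0.001], 0],
    [[-0.033, 0, -0.001], 0],
  ],
)

```text
clock: 23.58
eef_pos: [0.5393, 0.0666, 0.1059]
orientation: [2.053, -2.369, 0.012]
force: [0.1, -28.1, -0.1]
finger_gap: 0.128
grasp_force: 24.8
```

Call:
move_arm(
  targets=[
    [[0.004, 0, 0], 0],
    [[0.004, 0, 0], 0],
    [[0.0, 0, 0], 0],
    [[-0.002, 0, 0], 0],
    [[-0.002, 0, 0], 0],
  ],
)

```text
clock: 24.2
eef_pos: [0.5395, 0.068, 0.1059]
orientation: [2.052, -2.368, 0.014]
force: [0.0, -31.9, -0.7]
finger_gap: 0.132
grasp_force: 24.8
```

Run:
```python
from h import *
np.set_printoptions(precision=4,suppress=True)
o=robot.observe(); print(o["eef_pos"],o["force"],o["moment"],o["orientation"])
```

```text
[0.5395 0.068  0.1059] [  0.0267 -31.9051  -0.6591] [-6.1648 -0.0301  0.032 ] [ 2.0522 -2.3681  0.0136]
```

Call:
move_arm(
  targets=[
    [[0.003, 0, 0], 0],
    [[0.003, 0, 0], 0],
  ],
)

```text
clock: 24.45
eef_pos: [0.5395, 0.0676, 0.1059]
orientation: [2.057, -2.37, 0.008]
force: [2.5, -16.8, -0.9]
finger_gap: 0.127
grasp_force: 24.7
```

Call:
move_arm(
  targets=[
    [[0, 0, 0], 0],
    [[0, 0, 0], 0],
    [[0, 0, 0], 0],
    [[0, 0, 0], 0],
    [[0, 0, -0.03], 0],
    [[0, 0, -0.07], 0],
    [[0, 0, -0.11], 0],
    [[-0.04, 0.008, -0.12], 0],
    [[-0.08, 0.016, -0.12], 0],
    [[-0.085, 0.017, -0.12], 0],
    [[-0.085, 0.017, -0.12], 0],
  ],
  gripper=-0.3,
)

```text
clock: 25.82
eef_pos: [0.5335, 0.1574, 0.2256]
orientation: [2.063, -2.369, 0.0]
force: [0.3, 0.2, 0.2]
finger_gap: 0.65
grasp_force: 0.0
```

Run:
```python
from h import *
np.set_printoptions(precision=4,suppress=True)
o=robot.observe(); print(o["clock"],o["eef_pos"],o["force"])
c=cam("wrist"); im=imaging.get_image("wrist"); cv2.imwrite("pics/w10.png",im[...,::-1])
c9=dict(np.load("w9.npz")); g9=cv2.cvtColor(cv2.imread("pics/w9.png"),cv2.COLOR_BGR2GRAY); g=cv2.cvtColor(im,cv2.COLOR_RGB2GRAY)
t=g9[34:60,272:298]; r=cv2.matchTemplate(g[30:170,250:330],t,cv2.TM_CCOEFF_NORMED); _,v,_,l=cv2.minMaxLoc(r); q=np.array(l)+[250+13,30+13]; print("match",v,q)
a=onz(c9,(285,47),.139); b=onz(c,q,.139); print(a,b,"travel",(b-a)[:2]@EY,(b-a)[:2]@EX)
t=g9[34:60,272:298]; print("self",proj(c,a))
print("knob bright rows", [(y,int(g[y,283-0])) for y in range(60,140,4)])
# gate free-end & bar
print(g[85:180:5,260:350:5])
```

```text
25.825 [0.5335 0.1574 0.2256] [0.348  0.1774 0.1654]
match 0.9407143592834473 [282  89]
[0.5336 0.0388 0.139 ] [0.5368 0.0609 0.139 ] travel 0.02237613754516348 1.729972021309517e-05
self [[281.0923  45.4481]]
knob bright rows [(60, 241), (64, 241), (68, 241), (72, 241), (76, 241), (80, 232), (84, 241), (88, 242), (92, 236), (96, 239), (100, 221), (104, 239), (108, 241), (112, 241), (116, 233), (120, 235), (124, 237), (128, 233), (132, 198), (136, 241)]
[[182 178 176 244 244 240 147 167 172 156 125 119 119 116 238 242  16  20]
 [181 176 182 246 240 239 170 167 168 155 128 160 221 128 239 240  19  22]
 [182 178 171 240 239 236 142 162 169 156 129 162 189 128 242 237  19  24]
 [179 180 177 211 227 185 104 169 167 156 125 162 161 127 160 167  21  18]
 [179 176 176 218 218 240 148 166 168 159 129 162 161 149 164 166  21  22]
 [178 178 177 223 217 240 151 167 167 160 109 161 162  50  50  50  24  21]
 [177 177 173 219 215 240 149 168 165 162 114 160 220  20  24  21  24  24]
 [176 176 171 236 236 235 234 228 160 110 127 164 215  22  24  20  25  23]
 [178 179 173 235 236 236 236 232 160 110 125 162 158  21  24  22  21  18]
 [155 157 155 222 224 225 226 221 162 116 127 162 157  24  22  21  20  23]
 [101 103 111 183 201 238 147 154 154 125 126 163 154  22  24  24  24  21]
 [ 79 123  80 145 185 238 148 145 121 133 124 162 192  22  21  21  23  22]
 [ 47  50  48  48 158 237 146 149 140 130 123 168 188  19  20  21  25  21]
 [ 50  49 122 113 164 237 146 173 176 126 119 207 182  21  24  22  20  20]
 [ 47  59 107 149 203 208 106 123 124 111 118 163 168  23  24  24  24  22]
 [ 47 183 238 237 238 239 238 238 239 148 120 164 136  25  25  27  25  21]
 [ 46 185 241 241 241 241 241 240 241 154 118 164 135  21  29  32  29  26]
 [ 48 179 239 239 239 238 237 238 237 148 116 164 131  23  28  30  30  30]
 [ 47  48 227 230 202 235 159 152 155 130  77 166 135  22  28  31  32  31]]
```

The picture suggests about 22–27 mm of travel, so the pads may have slipped on the knob. I push it home from behind with shut fingers.

Call:
move_arm(
  targets=[
    [[0.03, -0.004, 0], 0],
    [[0.08, -0.012, 0], 0],
    [[0.115, -0.017, 0], 0],
    [[0.123, -0.018, 0.0], 0],
    [[0.123, -0.018, 0.03], 0],
    [[0.123, -0.018, 0.07], 0],
    [[0.123, -0.018, 0.1], 0],
    [[0.123, -0.018, 0.116], 0],
    [[0.123, -0.018, 0.116], 0],
  ],
  gripper=1,
)

```text
clock: 27.0
eef_pos: [0.5339, 0.033, 0.1092]
orientation: [2.062, -2.369, -0.002]
force: [0.1, -0.1, 0.9]
finger_gap: 0.001
grasp_force: 0.0
```

Call:
move_arm(
  targets=[
    [[-0.003, 0, 0], 0],
    [[-0.006, 0, 0], 0],
    [[-0.009, 0, 0], 0],
    [[-0.012, 0, 0], 0],
    [[-0.015, 0, 0], 0],
    [[-0.015, 0, 0], 0],
  ],
)

```text
clock: 27.75
eef_pos: [0.5365, 0.0459, 0.1101]
orientation: [2.059, -2.369, 0.005]
force: [-3.1, -10.4, 2.5]
finger_gap: -0.004
grasp_force: 5.6
```

Call:
move_arm(
  targets=[
    [[-0.002, 0, 0], 0],
    [[-0.004, 0, 0], 0],
    [[-0.004, 0, 0], 0],
  ],
)

```text
clock: 28.12
eef_pos: [0.5366, 0.0465, 0.1102]
orientation: [2.052, -2.367, 0.011]
force: [-8.2, -28.8, 4.1]
finger_gap: 0.001
grasp_force: 14.9
```

Run:
```python
from h import *
np.set_printoptions(precision=4,suppress=True,linewidth=200)
o=robot.observe(); print(o["eef_pos"],o["force"])
g9=cv2.cvtColor(cv2.imread("pics/w9.png"),cv2.COLOR_BGR2GRAY); g=cv2.cvtColor(cv2.imread("pics/w10.png"),cv2.COLOR_BGR2GRAY)
c=dict(np.load("w9.npz")); print("cam",-c["R"].T@c["t"],c["R"][2],c["K"])
H2=np.array([.559,.237]); O=H2-.078*EY
for y in(-.155,-.125,-.095,-.066,-.054,-.042,-.036): print(y,[proj(c,np.r_[O+.0*EX+y*EY,z])[0] for z in(.1,.107,.139)])
for n,G in(("w9",g9),("w10",g)): print(n); print(G[130:206:3,264:312:4])
```

```text
[0.5366 0.0465 0.1102] [ -8.164  -28.7596   4.1345]
cam [0.5219 0.0738 0.3688] [ 0.0503  0.3187 -0.9465] [[369.0182   0.     312.2029]
 [  0.     369.0182 236.0492]
 [  0.       0.       1.    ]]
-0.155 [array([293.5294,  -2.4322]), array([292.9113,  -5.7544]), array([289.5477, -23.8397])]
-0.125 [array([294.1694,  51.1907]), array([293.5973,  49.5335]), array([290.511 ,  40.5912])]
-0.095 [array([294.7443, 100.2979]), array([294.2118, 100.0361]), array([291.3602,  98.6342])]
-0.066 [array([295.2475, 144.0731]), array([294.7482, 144.9562]), array([292.0916, 149.6547])]
-0.054 [array([295.4424, 161.2389]), array([294.9557, 162.5464]), array([292.372 , 169.4862])]
-0.042 [array([295.6301, 177.8929]), array([295.1553, 179.5994]), array([292.6407, 188.6356])]
-0.036 [array([295.7215, 186.0364]), array([295.2524, 187.9334]), array([292.7709, 197.9674])]
w9
[[166 168 168 229 232 232 232 232 231 186 155 109]
 [112 113 115 237 186 175 197 173 165 157 155 112]
 [102 103 102 218 152 202 239 179 160 150 143 125]
 [100 164 106 179 172 205 238 178 202 134 129 134]
 [ 49  57  54  84 108 189 230 17
[... 1721 characters left out ...]
241 241 240 241 241 241 241 220 131]
 [ 87 238 237 237 237 237 236 237 235 236 208 132]
 [ 89 238 239 240 238 239 240 239 240 239 214  81]
 [ 44 118 229 230 202 238 197 206 152 155 154  59]
 [ 47  55  89  90 130 239 189 250 238 189  99  60]
 [ 48  52  48  49  53 153 244 255 254 218  69  59]
 [ 46  53  47  47  49  92 251 253 251 253 120  98]
 [ 45  50  49  48  49 102 250 251 248 243 139 130]
 [ 29  44  42  49  48 101 250 251 247 238 137 129]
 [ 26  30  29  29  38 106 250 251 247 237 136 128]
 [ 29  32  31  31  29  77 250 250 246 236 135 128]
 [ 32  34  27  30  31  78 250 245 246 236 136 134]
 [ 29  35  29  29  27  78 250 250 246 235 138 140]
 [ 31  37  27  30  31  78 250 250 246 233 137 140]]
```

The fingers meet a hard stop: 29 N for 0.6 mm. In w10 the rod tip shows about 6 mm past the keeper, at rows 173–180, which is the 0.030 m position. I back off and check the final state.

Call:
move_arm(
  targets=[
    [[0.006, 0, 0], 0],
    [[0.012, 0, 0], 0],
    [[0.014, 0, -0.03], 0],
    [[0.014, 0, -0.07], 0],
    [[0.0, 0.01, -0.11], 0],
    [[-0.05, 0.02, -0.115], 0],
    [[-0.1, 0.03, -0.115], 0],
    [[-0.105, 0.032, -0.115], 0],
    [[-0.105, 0.032, -0.115], 0],
  ],
)

```text
clock: 29.25
eef_pos: [0.5197, 0.1603, 0.2247]
orientation: [2.064, -2.369, -0.0]
force: [0.1, -0.1, -0.0]
finger_gap: 0.004
grasp_force: 0.0
```

Run:
```python
from h import *
np.set_printoptions(precision=4,suppress=True,linewidth=200)
o=robot.observe(); print(o["clock"],o["eef_pos"],o["force"])
capfix()
c=cam("wrist"); im=imaging.get_image("wrist"); g=cv2.cvtColor(im,cv2.COLOR_RGB2GRAY)
c9=dict(np.load("w9.npz"))
k=onz(c9,(284,174),.1); u,v=proj(c,k)[0].astype(int); print("keeper far edge at",u,v); print(g[v-18:v+24:3,u-16:u+20:4])
b=onz(c9,(321,87),.078); u,v=proj(c,b)[0].astype(int); print("bar tip at",u,v); print(g[v-9:v+30:3,u-12:u+32:4])
```

```text
29.25 [0.5197 0.1603 0.2247] [ 0.0785 -0.0771 -0.0204]
cap [294.5796 276.0318] [ 57  91  16  12 157] [335.2647 223.0882] [50 51 12  5 34] (array([0.6182, 0.1436, 0.0931]), np.float64(0.0035413159920534873))
body [292.989 294.683] [ 280  270   28   50 1003] [337.3262 228.2738] [327 214  19  39 325] (array([0.6252, 0.1551, 0.0645]), np.float64(0.007834644478921658))
keeper far edge at 261 173
[[ 53 110 100 150 179 216 143 166 123]
 [177 237 236 238 237 234 231 228 224]
 [184 238 237 238 237 238 238 237 238]
 [204 241 241 241 241 240 240 240 240]
 [160 239 240 239 240 240 240 241 241]
 [157 240 239 239 239 239 238 237 238]
 [105 217 237 239 231 234 233 235 237]
 [ 47  60 230 227 211 236 188 192 156]
 [ 49  48  49  51  87 238 191 250 254]
 [ 47  48  54  46  47  73 161 255 254]
 [ 47  49  54  46  49  47 147 251 248]
 [ 42  49  49  48  47  48 122 250 248]
 [ 33  32  35  39  47  49 119 250 248]
 [ 30  28  28  29  31  31 115 250 248]]
bar tip at 298 85
[[161  79 135  88  30  27  63  20  22  24  22]
 [154  78 134  88  33  29  21  20  19  20  19]
 [162  76 136  87  44  20 104 136  56  20  21]
 [162 109 127 124 120 119 222 241 131  22  22]
 [160 109 124 142 175 130 224 242 123  17  23]
 [159 111 129 174 210 131 226 241 114  19  21]
 [159 109 129 204 203 128 234 239 106  22  20]
 [165 109 129 164 149 127 234 236  97  23  20]
 [158 107 127 164 154 127 146 170  77  19  17]
 [160 108 129 165 158 125 147 170  75  23  23]
 [157 110 128 164 157 153 150 168  75  19  21]
 [155  80 130 165 159  97  99 103  45  21  25]
 [158  82 130 165 164  22  24  21  22  24  22]]
```

```bash
python3 -c "
from cell import ticket
print(ticket.finish_job())"
```

```text
the job is handed in; nothing more can be done
None
```

I handed the job in at about 29 s: by my measurements the bottle stands upright in the bay, the gate is shut with its bar down in the catch, and the bolt is home through the keeper; I have no judge's result.

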